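Right the fallen oil bottle against the press cabinet

TASK

The press's shaking has toppled the oil bottle on the bench: stand it up again in its place by leaning its cap end against the rubber mat on the side of the control cabinet and working its foot in until it stands upright, broad side flat on the mat. Its cap is only snapped on, so never hang the bottle from it: keep its foot on the bench all the while. Then press it home against the mat with a steady push of about 15 N for a good second so that it beds in, no harder because the sheet behind is thin, and let go, leaving the bowls and the spanner where they are.

Things in the scene. Friction and masses are not known exactly. Their poses are not given: they have to be found in the camera images.
- bottle: rigid yellow oil bottle, 205 mm long, 0.4 to 0.75 kg. Origin: centre of its underside; z to the cap, x along its width. Body 84 mm wide (x), 56 mm thick (y), 150 mm long, then a narrower shoulder, neck and round red cap. Starts lying on a broad side, axis 28 mm above the bench, cap 50 to 130 mm short of the cabinet, up to 0.2 rad askew
- bottle_mid (a point): centre of the bottle, on its axis 102.5 mm from the foot (axes as the bottle). Its centre of mass is about 80 mm from the foot: leaning on a foot edge, it rocks upright by itself once within about 0.3 rad of upright
- cap (a point): centre of the red cap (34 mm diameter, 32 mm long), on the bottle's axis 189 mm from the foot, 16 mm from the cap's end (axes as the bottle). Pinched across the bottle, it can turn between the fingers as the bottle tips
- foot (a point): centre of the bottle's flat underside (axes as the bottle). While an edge of the foot rests on the bench it is at most 30 mm up; over 50 mm counts as lifted off. Standing, the foot drags on the bench with 2 to 5 N, which is lost from a push at the foot before it reaches the cabinet
- cabinet: fixed teal cabinet, 320 mm wide (x), 183 deep (y), 230 tall. A black rubber mat 240 wide, 3 mm thick, up to 225 mm high covers the middle of one side. Origin: bench height, middle of the mat's face, the upright plane y = 0; +y into it, bottle on -y side. The sheet dents above 20 N. Friction 0.45 to 0.75: leaning flatter than 45 degrees the bottle jams; steeper it slides up (3 to 9 N)
- stack_tall: bystander: stack of eight nested brown paper-board bowls, 110 mm across, 74 mm tall; origin at the centre of its underside
- stack_short: bystander: stack of six nested brown paper-board bowls, 110 mm across, 62 mm tall; origin at the centre of its underside
- spanner: bystander: steel spanner 180 mm long lying on the bench
Mind the look-alikes: they are no part of the job. There is more than one size of the bottle; the job needs the largest.

How it is judged:
By the outcome, as a careful person would: the job done as asked, in the order asked, and still so for the second after the job is handed in, with the robot touching nothing.
It also fails if it takes over 72 s, if anything falls off the work surface, if the arm or the gripper's body presses on something with over 40 N, if the wrist force passes 120 N, or if a joint passes its speed limit or range.

ROBOT

A 6-joint arm with a two-finger parallel gripper is mounted at the origin on the work surface. World frame = base frame: x ahead of the robot, y to its left, z up, the work surface at z = 0. Lengths are in m, angles in rad, forces in N, time in s.
With the tool pointing down it reaches from about 0.25 to 0.725 m from the base axis. Payload 4 kg.
Tool frame: the origin (TCP) lies midway between the tips of the shut fingers; the grasp point (between the pads) lies 19 mm behind it; x points along the fingers, y is the direction in which the jaws open and shut, and the axes are right-handed (so a half turn about x gives the same grasp; the last joint's range is limited). The gripper opens to 85 mm and grips with 20 to 120 N. Pads are 22 mm wide; open, the fingers measure 114 mm over their backs; the gripper's body (76 mm by 85 mm) begins 54 mm behind the grasp point. The pads swing forward as they close: fully open they stand 13 mm farther back than shut.
Start: joints at [1.127, 0.241, 0.005, 1.335, 0, 1.571], TCP at [0.215, 0.452, 0.231] pointing down, gripper open.
Joint ranges: [-2.72, 2.72], [-1.05, 1.87], [-1.09, 1.28], [-1.99, 2.15], [-1.42, 1.44], [-3.14, 3.14]. Speed limits (rad/s): [2.79, 2.79, 3.14, 3.14, 3.14, 3.14].

INTERFACE

Orientations are given as a unit quaternion [x, y, z, w].
In Python, from workcell import * gives the robot as it stands.
- The arm moves only by the tool play_rows, never from a script. Its argument "plan" is a list of rows, each a list of 7 numbers: the shift along the tool's x, y, z in mm, then the turn, a rotation vector about the tool's x, y, z in rad, then the closure, from -1 (fully open) to 1 (shut). In form: [[x, y, z, rx, ry, rz, grip], ...]. A call has 1 to 20 rows; each row shifts and turns the commanded pose from where the row before left it, along the tool's axes as they then stand; what a row does not reach is not made up. A row lasts 1/12 s, in which the tool goes at most 41.7 mm and 7.16 degrees, less where a joint would pass 70% of its speed; a pose out of reach is approached as far as the arm can. A call with a gripper value outside its range is refused whole. The fingers move at their own pace and stop on an object; the grip force is fixed at half the most. Time passes only in rows, so rows that do not move let the fingers close. It gives the time, the measured TCP pose, the force and the opening at its end, in the units of the state.
- get_obs(): the state, without advancing time (a new reading comes with each control period).
- camera(name): name is "side" or "top"; returns a dict with "frame" (480x640x3 uint8, red, green, blue), "depth" (480x640 float32, m along the optical axis (not along the pixel's ray), 0 where there is no reading), "fx", "fy", "cx", "cy" (pixels), "distortion" ([k1, k2, p1, p2, k3] as OpenCV has them; the pictures are not rectified), "camera_from_world" (4x4, takes a point from world to camera coordinates). Camera axes: x right, y up, looking along -z (the intrinsics and any distortion apply to the point x, -y, -z); pixel columns grow to the right and rows downward; lengths in m; the calibration is good to about 2 mm. A picture is of the moment at which its call begins.
- job_done(): hands the job in, once; it reports no verdict.
Trained networks look in a picture, given as the dict that the camera call returned (one of the last four; its "shot" number tells which), for a name from the list of things; names that differ only in an ending like _2 or _b are one class to them, and where a whole thing is asked for, a point or a joint stands for the part that bears it (a point fixed in the world has none). Each returns a list of dicts, best first, with "confidence" (0 to 1); they miss things now and then, are a little off and sometimes report something else, mostly with a low value. They report only what shows in the picture. A call takes as long as a camera call. They do not tell look-alikes from the thing itself.
- search_frame(thing, picture): "centre" ([x, y, z] in m, in world coordinates, good to about 4 mm: the middle of the surface that is visible of it).
- pinpoint(thing, picture): "centre" ([x, y, z] in m, in world coordinates, good to about 4 mm: a listed point, or the origin of a listed thing).
The state is a dict: "clock": time; "joint_pos": joint angles; "joint_vel": joint speeds; "tau": joint torques, N m; "eef_pos": TCP position; "tool_rot": TCP orientation; "ft_force": force on the tool from outside, world axes, zero at the start; "ft_torque": the same for the moment, N m; "grip_width": finger opening in m.
Only numpy, scipy, OpenCV 4.12 (cv2) and the standard library are available. Lean on these libraries where they do the work, as an engineer would, in place of code of your own. Each camera call takes 0.05 s, during which the arm holds its last target. There are 200 camera calls.

## Working session

There is one attempt and no reset: what is moved stays moved. The work goes in short steps, Python scripts to look and compute and a tool call to move; the robot and the scene stay as the last step left them, time stands still between calls to the robot, and variables do not carry over. Pictures are saved under pics/ and viewed, about 8 in all and at most 12, crops included, and the job is handed in when it is done.

Besides the shell and the picture viewer there is one more tool, called as name(argument=value, ...) on one line, values as JSON. play_rows: Moves the arm, as the interface text tells. Its arguments: {"type":"object","properties":{"plan":{"type":"array","items":{"type":"array","items":{"type":"number"}}}},"required":["plan"]}

```bash
mkdir -p pics; ls; cat > h.py <<'E'
from workcell import *
import numpy as np, cv2
from scipy.spatial.transform import Rotation as R
def cloud(c):
    h,w=c["depth"].shape; u,v=np.meshgrid(np.arange(w),np.arange(h))
    K=np.array([[c["fx"],0,c["cx"]],[0,c["fy"],c["cy"]],[0,0,1]])
    p=cv2.undistortPoints(np.stack([u,v],-1).reshape(-1,1,2).astype(np.float64),K,np.array(c["distortion"])).reshape(h,w,2)
    d=c["depth"]; P=np.stack([p[...,0]*d,-p[...,1]*d,-d,np.ones_like(d)],-1)
    W=P@np.linalg.inv(c["camera_from_world"]).T
    W[d==0]=np.nan
    return W[...,:3]
def pix(c,pt):
    q=(np.array(c["camera_from_world"])@np.r_[pt,1])[:3]
    K=np.array([[c["fx"],0,c["cx"]],[0,c["fy"],c["cy"]],[0,0,1]])
    return cv2.projectPoints(np.array([[q[0],-q[1],-q[2]]]),np.zeros(3),np.zeros(3),K,np.array(c["distortion"]))[0].ravel().round(0)
def save(c,n): cv2.imwrite("pics/"+n+".png",c["frame"][...,::-1])
E
python3 - <<'E'
from h import *
cs={n:camera(n) for n in("top","side")}
for n,c in cs.items():
    save(c,n+"0")
    for t in ("bottle","bottle_mid","cap","foot","cabinet","spanner","stack_tall","stack_short"):
        for r in pinpoint(t,c)[:3]: print(n,t,np.round(r["centre"],3),round(r["confidence"],2),pix(c,r["centre"]))
o=get_obs(); print(o["eef_pos"],o["tool_rot"],R.from_quat(o["tool_rot"]).as_matrix().round(2).tolist(),o["clock"])
E
python3 -c "
import cv2,numpy as np
"
```

```text
pics
top bottle [ 0.533 -0.078  0.026] 0.95 [332. 263.]
top bottle [ 0.828 -0.358  0.026] 0.85 [443. 123.]
top bottle [ 0.281 -0.175  0.022] 0.67 [393. 382.]
top bottle_mid [ 0.787 -0.298  0.019] 0.59 [418. 143.]
top bottle_mid [0.507 0.02  0.029] 0.57 [286. 279.]
top bottle_mid [ 0.335 -0.124  0.021] 0.56 [364. 357.]
top cap [ 0.746 -0.252  0.024] 0.93 [401. 161.]
top cap [0.478 0.104 0.028] 0.65 [247. 297.]
top cap [ 0.379 -0.081  0.022] 0.63 [341. 337.]
top foot [ 0.532 -0.076  0.031] 0.97 [331. 263.]
top foot [ 0.279 -0.173  0.021] 0.96 [392. 383.]
top foot [ 0.829 -0.356  0.021] 0.92 [441. 123.]
top cabinet [0.485 0.201 0.   ] 0.73 [204. 299.]
top spanner [ 0.684 -0.1    0.   ] 0.63 [335. 197.]
top stack_tall [ 0.686  0.116 -0.   ] 0.87 [238. 205.]
top stack_short [ 0.508 -0.24   0.001] 0.75 [408. 269.]
side bottle [ 0.538 -0.08   0.027] 0.87 [316. 259.]
side bottle [ 0.831 -0.36   0.019] 0.77 [477. 312.]
side bottle [ 0.278 -0.172  0.024] 0.71 [217. 304.]
side bottle_mid [ 0.781 -0.294  0.019] 0.84 [443. 298.]
side bottle_mid [ 0.336 -0.122  0.022] 0.78 [239. 286.]
side bottle_mid [0.504 0.016 0.026] 0.71 [293. 240.]
side cap [ 0.744 -0.245  0.021] 0.93 [419. 287.]
side cap [ 0.383 -0.081  0.02 ] 0.92 [255. 272.]
side cap [0.48  0.105 0.026] 0.87 [277. 224.]
side foot [ 0.276 -0.173  0.016] 0.86 [216. 307.]
side foot [ 0.825 -0.355  0.02 ] 0.74 [474. 311.]
side foot [ 0.532 -0.076  0.026] 0.55 [313. 259.]
side cabinet [ 0.487  0.204 -0.003] 0.93 [272. 214.]
side spanner [ 0.679 -0.1    0.001] 0.72 [370. 262.]
side spanner [ 0.532 -0.077  0.027] 0.55 [313. 258.]
side stack_tall [ 0.689  0.115 -0.002] 0.76 [345. 219.]
side stack_short [ 0.513 -0.237  0.002] 0.74 [325. 310.]
[0.21469041 0.45157191 0.23133625] [ 0.1556532   0.68977646 -0.15561154  0.68975762] [[-0.0, 0.43, 0.9], [0.0, 0.9, -0.43], [-1.0, 0.0, -0.0]] 0.9
```

View pics/top0.png

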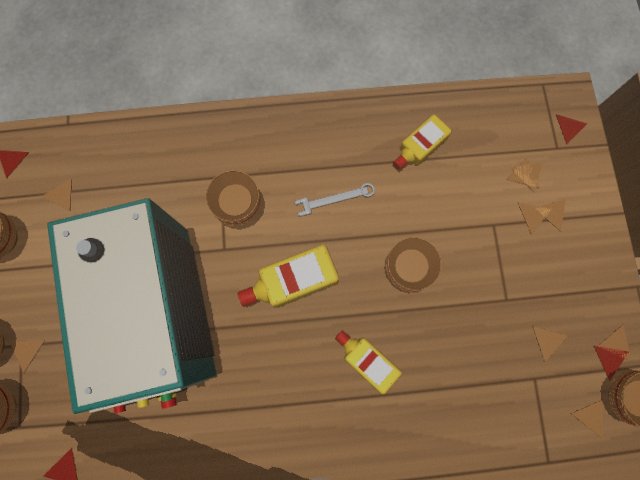

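View pics/side0.png

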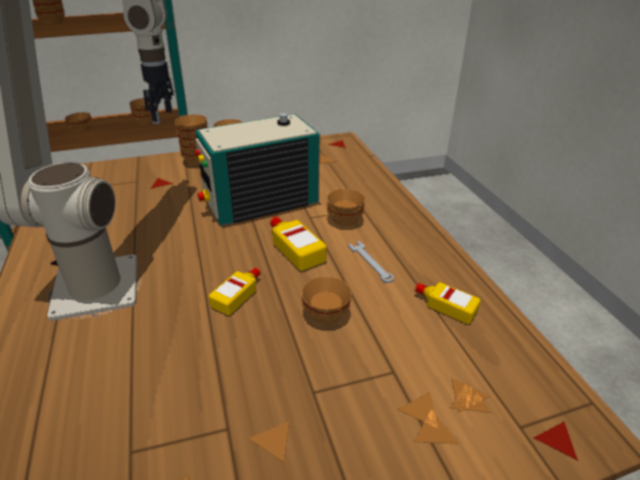

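The top picture shows three lying yellow bottles, near (290,277), (423,142) and (370,362), with caps at (247,297), (401,161) and (341,337). The largest is at (290,277), with its cap facing the cabinet mat. Next I'll measure the mat plane and all three bottle sizes, and check this choice in a crop.

```bash
cat >> h.py <<'E'
def matplane(c,y0=(0.487,0.203)):
    W=cloud(c); f=c["frame"].astype(int)
    m=(f.max(-1)<75)&(abs(W[...,0]-y0[0])<.13)&(abs(W[...,1]-y0[1])<.05)&(W[...,2]>.03)&(W[...,2]<.215)
    P=W[m]; ctr=np.median(P,0)
    for _ in range(4):
        A=np.c_[P[:,0]-y0[0],np.ones(len(P))]; s=np.linalg.lstsq(A,P[:,1],rcond=None)[0]; r=abs(P[:,1]-A@s); P=P[r<max(.004,2*np.median(r))]
    return s,len(P),P[:,0].min(),P[:,0].max()
def masks(c):
    hsv=cv2.cvtColor(c["frame"],cv2.COLOR_RGB2HSV); H,S,V=cv2.split(hsv)
    return (H>20)&(H<35)&(S>150)&(V>90), ((H<6)|(H>174))&(S>150)&(V>70)
E
python3 - <<'E'
from h import *
for n in("top","side"):
    c=camera(n); print(n,matplane(c)); W=cloud(c); y,r=masks(c)
    for nm,cap,foot in(("big",(.479,.104),(.532,-.077)),("far",(.745,-.25),(.829,-.356)),("near",(.38,-.081),(.279,-.173))):
        cap=np.array(cap);foot=np.array(foot);a=(cap-foot)/np.linalg.norm(cap-foot);b=np.array([-a[1],a[0]])
        m=(y|r)&(W[...,2]>.008)&(W[...,2]<.09); d=W[...,:2]-foot; s=d@a;t=d@b
        m&=(s>-.05)&(s<.26)&(abs(t)<.08); P=W[m]
        rect=cv2.minAreaRect((P[:,:2]*1000).astype(np.float32))
        mr=m&r; my=m&y&(W[...,2]>.04)
        print(nm,"rect",np.round(rect[0]),np.round(rect[1]),round(rect[2],1),"top z",np.nanpercentile(P[:,2],95).round(3),"capmed",np.median(W[mr],0).round(3),"s range",np.percentile(s[m],[1,99]).round(3))
    x,y_=pix(c,(.505,.02,.03)).astype(int)
    if n=="top": cv2.imwrite("pics/crop0.png",cv2.resize(c["frame"][y_-75:y_+75,x-100:x+100,::-1],None,fx=3.5,fy=3.5))
E
```

```text
top (array([0.15483752, 0.20237046]), 3713, np.float64(0.3570232992250413), np.float64(0.6169311923181638))
big rect [504.  20.] [ 85. 204.] 16.5 top z 0.057 capmed [0.489 0.023 0.053] s range [0.001 0.2  ]
far rect [ 781. -298.] [ 59. 144.] 37.6 top z 0.04 capmed [ 0.762 -0.276  0.034] s range [0.005 0.145]
near rect [ 391. -102.] [267.  95.] 36.9 top z 0.055 capmed [ 0.34  -0.114  0.037] s range [0.002 0.258]
side (array([0.15237989, 0.20165924]), 4458, np.float64(0.35705490088562813), np.float64(0.6169114245898023))
big rect [504.  17.] [ 85. 210.] 16.9 top z 0.057 capmed [0.484 0.088 0.046] s range [-0.005  0.193]
far rect [ 782. -302.] [ 64. 144.] 36.8 top z 0.041 capmed [ 0.745 -0.261  0.031] s range [-0.001  0.14 ]
near rect [ 390. -104.] [272.  94.] 36.6 top z 0.054 capmed [ 0.375 -0.098  0.034] s range [-0.003  0.259]
```

View pics/crop0.png

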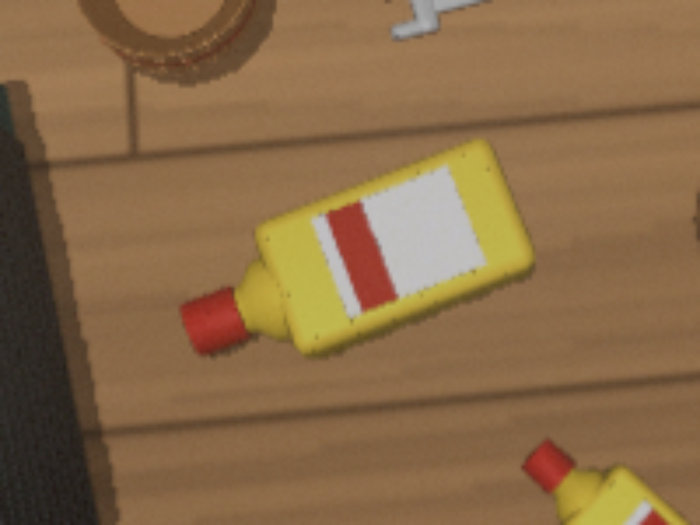

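Choice confirmed: the bottle in the crop (cap at about (215,320) there, (247,297) in the full picture) measures 85 × 205 mm. The two look-alikes are about 60 × 145 mm. First I'll rise over the cabinet, then cross to above the cap.

play_rows(plan=[[-26, 0, 0, 0, 0, 0, -1], [-26, 0, 0, 0, 0, 0, -1], [-26, 0, 0, 0, 0, 0, -1], [-26, 0, 0, 0, 0, 0, -1], [-26, 0, 0, 0, 0, 0, -1], [0, -13.6, 25.9, 0, 0, 0, -1], [0, -13.6, 25.9, 0, 0, 0, -1], [0, -13.6, 25.9, 0, 0, 0, -1], [0, -13.6, 25.9, 0, 0, 0, -1], [0, -13.6, 25.9, 0, 0, 0, -1], [0, -13.6, 25.9, 0, 0, 0, -1], [0, -13.6, 25.9, 0, 0, 0, -1], [0, -13.6, 25.9, 0, 0, 0, -1], [0, -13.6, 25.9, 0, 0, 0, -1], [0, -13.6, 25.9, 0, 0, 0, -1], [0, -13.6, 25.9, 0, 0, 0, -1], [0, -13.6, 25.9, 0, 0, 0, -1], [0, -13.6, 25.9, 0, 0, 0, -1], [0, -13.6, 25.9, 0, 0, 0, -1], [0, -13.6, 25.9, 0, 0, 0, -1]])

```text
clock: 2.67
eef_pos: [0.4786, 0.0992, 0.3615]
tool_rot: [0.156, 0.69, -0.156, 0.69]
ft_force: [-0.3, 0.7, -0.8]
grip_width: 0.0856
```

play_rows(plan=[[0, 0, 0, 0.105, 0, 0, -1], [0, 0, 0, 0.105, 0, 0, -1], [0, 0, 0, 0.105, 0, 0, -1], [0, 0, 0, 0.105, 0, 0, -1], [0, 0, 0, 0.105, 0, 0, -1], [0, 0, 0, 0.105, 0, 0, -1], [0, 0, 0, 0.105, 0, 0, -1], [0, 0, 0, 0.101, 0, 0, -1], [0, 0, 0, 0, 0, 0, -1]])

```text
clock: 3.42
eef_pos: [0.478, 0.1005, 0.3613]
tool_rot: [0.423, 0.567, -0.423, 0.567]
ft_force: [-1.3, 0.5, -0.4]
grip_width: 0.0857
```

```bash
cat >> h.py <<'E'
def to(p,az=None,tilt=0,Rm=None):
    """delta in tool axes; az jaw azimuth, tilt: tool x leans from down toward the cabinet"""
    o=get_obs(); R0=R.from_quat(o["tool_rot"])
    d=R0.inv().apply(np.array(p)-o["eef_pos"])*1000
    z=np.zeros(3)
    if az is not None: z=(R0.inv()*R.from_matrix(Rt(az,tilt))).as_rotvec()
    print("now",np.round(o["eef_pos"],4),"F",np.round(o["ft_force"],1),"w",round(o["grip_width"],4),"q",np.round(o["joint_pos"],2),"t",round(o["clock"],2)); print("delta mm",d.round(1),"rot",z.round(3))
def Rt(az,tilt):
    y=np.array([np.cos(az),np.sin(az),0]); n=np.array([-np.sin(az),np.cos(az),0])
    x=np.cos(tilt)*np.array([0,0,-1.])+np.sin(tilt)*n
    return np.stack([x,y,np.cross(x,y)],1)
E
python3 -c "
from h import *
to((.479,.101,.013),.291,0)"
```

```text
now [0.478  0.1005 0.3613] F [-1.3  0.5 -0.4] w 0.0857 q [ 0.21  0.2   0.29  1.66 -0.    1.49] t 3.42
delta mm [ 3.483e+02  1.200e+00 -2.000e-01] rot [-0.002  0.     0.   ]
```

play_rows(plan=[[27, 0.1, 0, 0, 0, 0, -1], [27, 0.1, 0, 0, 0, 0, -1], [27, 0.1, 0, 0, 0, 0, -1], [27, 0.1, 0, 0, 0, 0, -1], [27, 0.1, 0, 0, 0, 0, -1], [27, 0.1, 0, 0, 0, 0, -1], [27, 0.1, 0, 0, 0, 0, -1], [27, 0.1, 0, 0, 0, 0, -1], [27, 0.1, 0, 0, 0, 0, -1], [27, 0.1, 0, 0, 0, 0, -1], [27, 0.1, 0, 0, 0, 0, -1], [27, 0.1, 0, 0, 0, 0, -1], [8, 0, 0, 0, 0, 0, -1], [8, 0, 0, 0, 0, 0, -1], [8, 0, 0, 0, 0, 0, -1], [0, 0, 0, 0, 0, 0, -1]])

```text
clock: 4.75
eef_pos: [0.4792, 0.1009, 0.013]
tool_rot: [0.422, 0.567, -0.422, 0.567]
ft_force: [-0.3, -1.9, 0.3]
grip_width: 0.0852
```

play_rows(plan=[[0, 0, 0, 0, 0, 0, 1], [0, 0, 0, 0, 0, 0, 1], [0, 0, 0, 0, 0, 0, 1], [0, 0, 0, 0, 0, 0, 1], [0, 0, 0, 0, 0, 0, 1], [0, 0, 0, 0, 0, 0, 1], [0, 0, 0, 0, 0, 0, 1], [0, 0, 0, 0, 0, 0, 1], [0, 0, 0, 0, 0, 0, 1], [0, 0, 0, 0, 0, 0, 1]])

```text
clock: 5.58
eef_pos: [0.4801, 0.1011, 0.0145]
tool_rot: [0.423, 0.567, -0.422, 0.568]
ft_force: [-0.7, -0.1, 5.6]
grip_width: 0.0323
```

```bash
python3 - <<'E'
from h import *
c=camera("side"); save(c,"s1"); x,y=pix(c,(.48,.1,.05)).astype(int)
cv2.imwrite("pics/c1.png",cv2.resize(c["frame"][y-60:y+60,x-80:x+80,::-1],None,fx=4,fy=4))
# bottle trajectory: foot-mat distance D, lean phi from horizontal, lateral l; cap-centre grasp -> TCP (grasp depth g past TCP along tool x)
to((.479,.101,.013),.291,0)
E
```

```text
now [0.4801 0.1011 0.0145] F [-0.  -0.4  6.3] w 0.0321 q [ 0.21  0.43 -0.35  0.79  0.    1.49] t 5.63
delta mm [ 1.5 -1.1 -0.2] rot [ 0.     0.    -0.002]
```

View pics/c1.png

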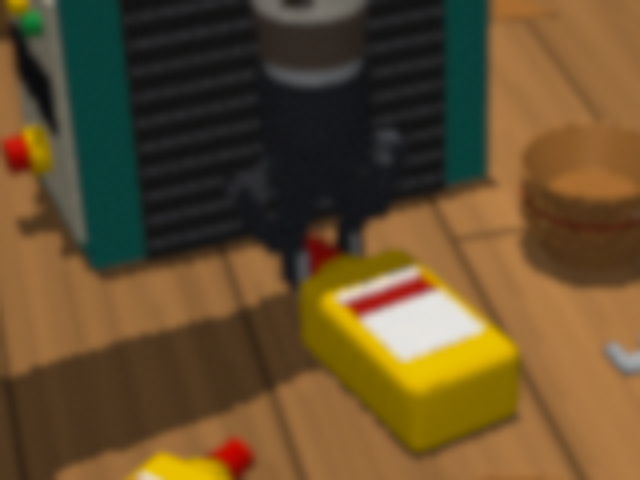

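The crop shows the red cap at about (320,245) between the fingers, with the bottle undisturbed. The opening reads 32 mm. Next I'll tip the bottle by turning the tool rigidly about the foot edge.

play_rows(plan=[[-6.6, 0, 0.6, 0, 0.035, 0, 1], [-6.6, 0, 0.6, 0, 0.035, 0, 1], [-6.6, 0, 0.6, 0, 0.035, 0, 1], [-6.6, 0, 0.6, 0, 0.035, 0, 1], [-6.6, 0, 0.6, 0, 0.035, 0, 1], [-6.6, 0, 0.6, 0, 0.035, 0, 1], [-6.6, 0, 0.6, 0, 0.035, 0, 1], [-6.6, 0, 0.6, 0, 0.035, 0, 1], [-6.6, 0, 0.6, 0, 0.035, 0, 1], [-6.6, 0, 0.6, 0, 0.035, 0, 1]])

```text
clock: 6.47
eef_pos: [0.4839, 0.0857, 0.0778]
tool_rot: [0.49, 0.658, -0.341, 0.459]
ft_force: [1.2, 1.9, -2.6]
grip_width: 0.0323
```

```bash
cat >> h.py <<'E'
O=np.array([.487,.202,0]); AZ=.1525
def pose(D,phi,yaw=AZ,lat=.0,off=.0145,tilt=None):
    n0=np.array([-np.sin(AZ),np.cos(AZ),0]); t0=np.array([np.cos(AZ),np.sin(AZ),0]); n=np.array([-np.sin(yaw),np.cos(yaw),0]); z=np.array([0,0,1])
    P=O+lat*t0-D*n0
    c=P+n*(.189*np.cos(phi)-.028*np.sin(phi))+z*(.189*np.sin(phi)+.028*np.cos(phi))
    tilt=phi if tilt is None else tilt
    return c+(.028-off)*Rt(yaw,tilt)[:,0]
E
python3 - <<'E'
from h import *
print(pose(.2853,.35,.291,.003).round(4))
to(pose(.2853,.35,.291,.003),.291,.35)
E
```

```text
[0.4838 0.0858 0.0784]
now [0.4839 0.0857 0.0778] F [ 1.2  1.9 -2.6] w 0.0323 q [-0.03  0.43 -0.2   1.05  0.33  1.23] t 6.47
delta mm [-0.6 -0.1 -0.3] rot [ 0.001 -0.002 -0.001]
```

play_rows(plan=[[-6.6, 0, 0.6, 0, 0.035, 0, 1], [-6.6, 0, 0.6, 0, 0.035, 0, 1], [-6.6, 0, 0.6, 0, 0.035, 0, 1], [-6.6, 0, 0.6, 0, 0.035, 0, 1], [-6.6, 0, 0.6, 0, 0.035, 0, 1], [-6.6, 0, 0.6, 0, 0.035, 0, 1], [-6.6, 0, 0.6, 0, 0.035, 0, 1], [-6.6, 0, 0.6, 0, 0.035, 0, 1], [-6.6, 0, 0.6, 0, 0.035, 0, 1], [-6.6, 0, 0.6, 0, 0.035, 0, 1], [-6.6, 0, 0.6, 0, 0.035, 0, 1], [-6.6, 0, 0.6, 0, 0.035, 0, 1], [-6.6, 0, 0.6, 0, 0.035, 0, 1], [-6.6, 0, 0.6, 0, 0.035, 0, 1], [-6.6, 0, 0.6, 0, 0.035, 0, 1], [-6.6, 0, 0.6, 0, 0.035, 0, 1], [-6.6, 0, 0.6, 0, 0.035, 0, 1], [-6.6, 0, 0.6, 0, 0.035, 0, 1], [-6.6, 0, 0.6, 0, 0.035, 0, 1], [-6.6, 0, 0.6, 0, 0.035, 0, 1]])

```text
clock: 8.13
eef_pos: [0.5101, -0.0021, 0.1695]
tool_rot: [0.577, 0.775, -0.153, 0.207]
ft_force: [-0.4, 1.4, -3.2]
grip_width: 0.0325
```

```bash
python3 - <<'E'
from h import *
c=camera("side"); x,y=pix(c,(.51,.05,.1)).astype(int)
cv2.imwrite("pics/c2.png",cv2.resize(c["frame"][y-90:y+90,x-120:x+120,::-1],None,fx=2.7,fy=2.7))
to(pose(.2853,1.05,.291,.003),.291,1.05)
for t in("foot","cap"):
  for r in pinpoint(t,c)[:2]: print(t,np.round(r["centre"],3),r["confidence"])
to(pose(.105,1.05,AZ,.003),AZ,1.05)
E
```

```text
now [ 0.5104 -0.0027  0.1695] F [1.  2.3 2.2] w 0.0322 q [-0.41  0.84  0.34  1.92  0.73  0.53] t 8.18
delta mm [ 0.3 -0.1 -2.1] rot [-0.002 -0.005 -0.002]
foot [ 0.28  -0.168  0.017] 0.94
foot [ 0.828 -0.355  0.018] 0.84
cap [ 0.384 -0.079  0.018] 0.91
cap [ 0.514 -0.011  0.179] 0.86
now [ 0.5102 -0.0019  0.1693] F [ 1.   0.9 -3.6] w 0.0322 q [-0.41  0.84  0.34  1.91  0.73  0.53] t 8.28
delta mm [153.7  35.8 -90.4] rot [0.068 0.    0.119]
```

View pics/c2.png

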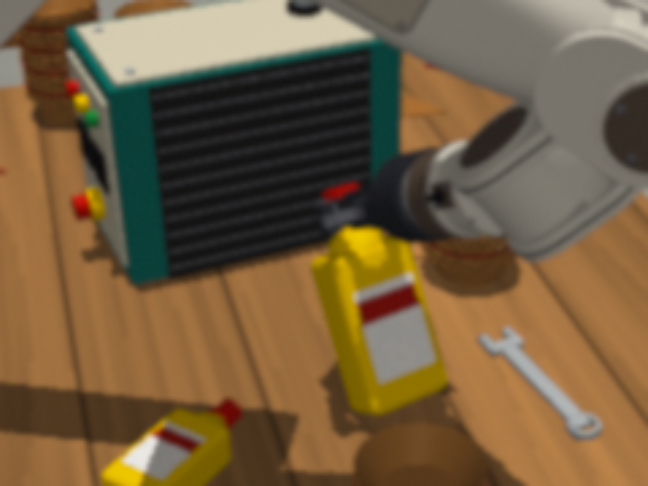

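The crop shows the bottle propped at about 60° with its foot on the bench, foot edge near (395,395), and the cap in the fingers. Now I'll square the yaw, then carry the cap towards the mat with the foot dragging.

play_rows(plan=[[0, 0, 0, 0.0113, 0, 0.0198, 1], [0, 0, 0, 0.0113, 0, 0.0198, 1], [0, 0, 0, 0.0113, 0, 0.0198, 1], [0, 0, 0, 0.0113, 0, 0.0198, 1], [0, 0, 0, 0.0113, 0, 0.0198, 1], [0, 0, 0, 0.0113, 0, 0.0198, 1]])

```text
clock: 8.78
eef_pos: [0.5093, -0.0015, 0.1702]
tool_rot: [0.629, 0.733, -0.168, 0.195]
ft_force: [-0.1, 0.2, -5.2]
grip_width: 0.032
```

```bash
python3 - <<'E'
from h import *
to(pose(.110,1.05,AZ,.003),AZ,1.05)
E
```

```text
now [ 0.5093 -0.0015  0.1702] F [-0.1  0.2 -5.2] w 0.032 q [-0.44  0.77  0.21  1.79  0.8   0.63] t 8.78
delta mm [152.1  11.8 -88.5] rot [-0.  0. -0.]
```

play_rows(plan=[[7.6, 0.6, -4.3, 0, 0, 0, 1], [7.6, 0.6, -4.3, 0, 0, 0, 1], [7.6, 0.6, -4.3, 0, 0, 0, 1], [7.6, 0.6, -4.3, 0, 0, 0, 1], [7.6, 0.6, -4.3, 0, 0, 0, 1], [7.6, 0.6, -4.3, 0, 0, 0, 1], [7.6, 0.6, -4.3, 0, 0, 0, 1], [7.6, 0.6, -4.3, 0, 0, 0, 1], [7.6, 0.6, -4.3, 0, 0, 0, 1], [7.6, 0.6, -4.3, 0, 0, 0, 1], [7.6, 0.6, -4.3, 0, 0, 0, 1], [7.6, 0.6, -4.3, 0, 0, 0, 1], [7.6, 0.6, -4.3, 0, 0, 0, 1], [7.6, 0.6, -4.3, 0, 0, 0, 1], [7.6, 0.6, -4.3, 0, 0, 0, 1], [7.6, 0.6, -4.3, 0, 0, 0, 1], [7.6, 0.6, -4.3, 0, 0, 0, 1], [7.6, 0.6, -4.3, 0, 0, 0, 1], [7.6, 0.6, -4.3, 0, 0, 0, 1], [7.6, 0.6, -4.3, 0, 0, 0, 1]])

```text
clock: 10.45
eef_pos: [0.4947, 0.1737, 0.1692]
tool_rot: [0.629, 0.734, -0.167, 0.196]
ft_force: [-0.0, -1.1, -4.8]
grip_width: 0.0323
```

```bash
cat >> h.py <<'E'
def rel(W):
    d=W-O; n0=np.array([-np.sin(AZ),np.cos(AZ),0]); t0=np.array([np.cos(AZ),np.sin(AZ),0])
    return np.stack([d@t0,d@n0,W[...,2]],-1)
E
python3 - <<'E'
from h import *
to(pose(.093,1.05,AZ,.003),AZ,1.05)
for n in("side","top"):
  c=camera(n); y,r=masks(c); M=rel(cloud(c))
  m=(y|r)&(abs(M[...,0])<.08)&(M[...,1]>-.2)&(M[...,1]<.0)&(M[...,2]>.004)
  P=M[m]*1000; print(n,len(P))
  for z0 in range(0,220,20):
    q=P[(P[:,2]>=z0)&(P[:,2]<z0+20)]
    if len(q)>8: print(z0,"n med",np.percentile(q[:,1],[5,50,95]).round(0),"lat",np.percentile(q[:,0],[3,97]).round(0))
  if n=="side":
    x,yy=pix(c,(.49,.13,.1)).astype(int)
    cv2.imwrite("pics/c3.png",cv2.resize(c["frame"][yy-75:yy+75,x-100:x+100,::-1],None,fx=3,fy=3))
E
```

```text
now [0.4947 0.1737 0.1692] F [-0.  -1.1 -4.8] w 0.0323 q [-0.16  0.6  -0.07  1.39  0.97  0.99] t 10.45
delta mm [ 14.3  -0.2 -10.5] rot [0.001 0.    0.001]
side 1272
20 n med [-158. -153. -115.] lat [-38.  39.]
40 n med [-153. -146. -105.] lat [-38.  40.]
60 n med [-138. -128.  -88.] lat [-38.  41.]
80 n med [-128. -116.  -76.] lat [-39.  43.]
100 n med [-117. -111.  -74.] lat [-38.  41.]
120 n med [-104.  -97.  -59.] lat [-38.  41.]
140 n med [-96. -88. -65.] lat [-36.  39.]
160 n med [-82. -72. -59.] lat [-14.  11.]
top 922
20 n med [-151. -149. -140.] lat [-39.  -6.]
40 n med [-146. -142. -130.] lat [-39.  -8.]
60 n med [-133. -127. -113.] lat [-40. -30.]
80 n med [-123. -116. -109.] lat [-39. -29.]
100 n med [-113. -109.   -0.] lat [-37.  27.]
120 n med [-96. -46. -38.] lat [-39. -19.]
140 n med [-90. -79. -63.] lat [-32.  24.]
160 n med [-74. -62. -53.] lat [-8. 18.]
180 n med [-53. -39. -22.] lat [-13.  16.]
200 n med [-87. -63. -52.] lat [-46.   7.]
```

View pics/c3.png

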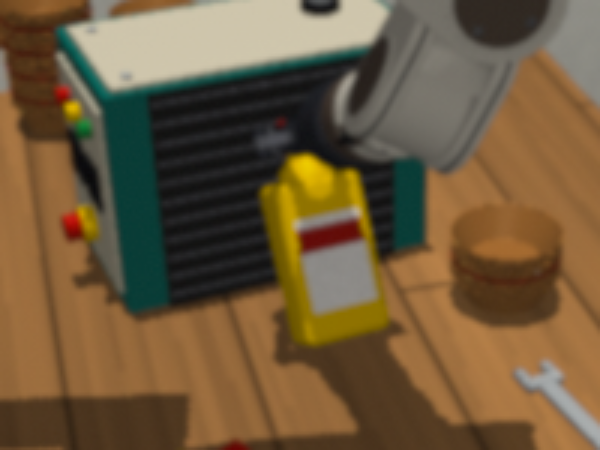

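The side crop shows the bottle leaning at about 60°. Its foot is on the bench near (340,340) and the cap at (280,125) is just short of the mat. I'll creep to contact.

play_rows(plan=[[2.6, 0, -1.5, 0, 0, 0, 1], [2.6, 0, -1.5, 0, 0, 0, 1], [2.6, 0, -1.5, 0, 0, 0, 1], [2.6, 0, -1.5, 0, 0, 0, 1], [1.7, 0, -1, 0, 0, 0, 1], [0, 0, 0, 0, 0, 0, 1]])

```text
clock: 11.05
eef_pos: [0.4925, 0.1869, 0.1692]
tool_rot: [0.629, 0.734, -0.167, 0.196]
ft_force: [0.3, -0.8, -4.7]
grip_width: 0.0323
```

play_rows(plan=[[0.9, 0, -0.5, 0, 0, 0, 1], [0.9, 0, -0.5, 0, 0, 0, 1], [0, 0, 0, 0, 0, 0, 1]])

```text
clock: 11.3
eef_pos: [0.4923, 0.1888, 0.1691]
tool_rot: [0.629, 0.734, -0.167, 0.196]
ft_force: [-0.7, -1.4, -4.3]
grip_width: 0.0322
```

play_rows(plan=[[0.9, 0, -0.5, 0, 0, 0, 1], [0.9, 0, -0.5, 0, 0, 0, 1], [0, 0, 0, 0, 0, 0, 1]])

```text
clock: 11.55
eef_pos: [0.492, 0.1909, 0.1692]
tool_rot: [0.629, 0.734, -0.167, 0.196]
ft_force: [-0.2, -0.2, -3.2]
grip_width: 0.0319
```

play_rows(plan=[[0.9, 0, -0.5, 0, 0, 0, 1], [0, 0, 0, 0, 0, 0, 1]])

```text
clock: 11.72
eef_pos: [0.4919, 0.1918, 0.1691]
tool_rot: [0.629, 0.734, -0.167, 0.196]
ft_force: [-0.3, -2.0, -5.2]
grip_width: 0.0324
```

play_rows(plan=[[0.9, 0, -0.5, 0, 0, 0, 1], [0, 0, 0, 0, 0, 0, 1]])

```text
clock: 11.88
eef_pos: [0.4919, 0.1924, 0.1691]
tool_rot: [0.629, 0.734, -0.168, 0.196]
ft_force: [0.8, -5.0, -4.2]
grip_width: 0.032
```

play_rows(plan=[[0.9, 0, -0.5, 0, 0, 0, 1], [0, 0, 0, 0, 0, 0, 1]])

```text
clock: 12.05
eef_pos: [0.4919, 0.1926, 0.169]
tool_rot: [0.629, 0.733, -0.168, 0.196]
ft_force: [0.2, -8.4, -2.1]
grip_width: 0.032
```

play_rows(plan=[[0.9, 0, -0.5, 0, 0, 0, 1], [0, 0, 0, 0, 0, 0, 1]])

```text
clock: 12.22
eef_pos: [0.4919, 0.1929, 0.1689]
tool_rot: [0.629, 0.733, -0.168, 0.197]
ft_force: [-1.8, -14.9, -1.4]
grip_width: 0.0322
```

play_rows(plan=[[-1.0, 0, 0.6, 0, 0, 0, 1], [-0.9, 0, 0.5, 0, 0, 0, 1], [0, 0, 0, 0, 0, 0, 1], [0, 0, 0, 0, 0, 0, 1]])

```text
clock: 12.55
eef_pos: [0.492, 0.1924, 0.1692]
tool_rot: [0.629, 0.734, -0.167, 0.196]
ft_force: [0.6, -5.6, -3.4]
grip_width: 0.032
```

play_rows(plan=[[0, 0, 0, 0, 0, 0, 0.2], [0, 0, 0, 0, 0, 0, 0], [0, 0, 0, 0, 0, 0, -0.2], [0, 0, 0, 0, 0, 0, -0.4], [0, 0, 0, 0, 0, 0, -0.6], [0, 0, 0, 0, 0, 0, -0.6], [0, 0, 0, 0, 0, 0, -0.6]])

```text
clock: 13.13
eef_pos: [0.4917, 0.1928, 0.1692]
tool_rot: [0.629, 0.734, -0.167, 0.196]
ft_force: [0.5, -0.0, 0.2]
grip_width: 0.0687
```

```bash
cat >> h.py <<'E'
def mp(lat,n,z):
    n0=np.array([-np.sin(AZ),np.cos(AZ),0]); t0=np.array([np.cos(AZ),np.sin(AZ),0]); return O+lat*t0+n*n0+np.array([0,0,z])
def bottle(c,show=True):
    y,r=masks(c); M=rel(cloud(c))
    m=(y|r)&(abs(M[...,0])<.08)&(M[...,1]>-.2)&(M[...,1]<.01)&(M[...,2]>.004); P=M[m]*1000
    for z0 in range(0,220,20):
        q=P[(P[:,2]>=z0)&(P[:,2]<z0+20)]
        if len(q)>8: print(z0,"n",np.percentile(q[:,1],[5,50,95]).round(0),"lat",np.percentile(q[:,0],[3,97]).round(0))
E
python3 - <<'E'
from h import *
c=camera("side"); bottle(c)
o=get_obs(); print(o["grip_width"],o["ft_force"],rel(np.array(o["eef_pos"])))
E
```

```text
20 n [-137. -134.  -97.] lat [-38.  39.]
40 n [-134. -127.  -86.] lat [-38.  40.]
60 n [-119. -109.  -68.] lat [-38.  41.]
80 n [-108.  -97.  -54.] lat [-38.  43.]
100 n [-98. -92. -57.] lat [-38.  42.]
120 n [-85. -79. -37.] lat [-38.  41.]
140 n [-78. -69. -44.] lat [-36.  39.]
160 n [-64. -54. -40.] lat [-11.  13.]
0.06852471375827461 [ 0.18388126 -0.11242    -0.14183174] [ 0.003278   -0.00985537  0.16916106]
```

The bottle leans on the mat by itself at about 60°, with its lateral centre near 0 to +2 mm. I'll back straight off.

play_rows(plan=[[-7, 0, 0, 0, 0, 0, -0.6], [-10, 0, 0, 0, 0, 0, -0.6], [-15, 0, 0, 0, 0, 0, -0.6], [-20, 0, 0, 0, 0, 0, -0.6], [-20, 0, 0, 0, 0, 0, -0.6], [-20, 0, 0, 0, 0, 0, 0], [-20, 0, 0, 0, 0, 0, 0], [-10, 0, 0, 0, 0, 0, 0.1], [0, 0, 0, 0, -0.066, 0, 0.1], [0, 0, 0, 0, -0.066, 0, 0.1], [0, 0, 0, 0, -0.066, 0, 0.1], [0, 0, 0, 0, -0.067, 0, 0.1], [0, 0, 0, 0, 0, 0, 0.1]])

```text
clock: 14.27
eef_pos: [0.5087, 0.0887, 0.2327]
tool_rot: [0.601, 0.701, -0.247, 0.294]
ft_force: [-0.9, -0.1, 1.2]
grip_width: 0.0386
```

```bash
python3 - <<'E'
from h import *
c=camera("side"); bottle(c)
to(mp(.001,-.20,.15),AZ,.785)
to(mp(.001,-.20,.014),AZ,.785)
print(rel(np.array(get_obs()["eef_pos"])))
E
```

```text
0 n [-111. -100.  -37.] lat [-37. -18.]
20 n [-138. -133.  -96.] lat [-37.  39.]
40 n [-134. -128.  -88.] lat [-38.  41.]
60 n [-120. -108.  -67.] lat [-38.  45.]
80 n [-107.  -98.  -53.] lat [-38.  44.]
100 n [-99. -92. -56.] lat [-38.  42.]
120 n [-85. -78. -30.] lat [-38.  42.]
140 n [-77. -69. -45.] lat [-36.  41.]
160 n [-61. -45. -26.] lat [-13.  16.]
180 n [-41. -32. -14.] lat [-13.   9.]
now [0.5082 0.0885 0.2317] F [-0.1 -1.3 -0.5] w 0.0384 q [-0.22  0.47  0.09  1.54  0.72  1.06] t 14.32
delta mm [ -2.   -3.3 117.6] rot [ 0.005  0.    -0.001]
now [0.5082 0.0885 0.2317] F [-0.1 -1.3 -0.5] w 0.0384 q [-0.22  0.47  0.09  1.54  0.72  1.06] t 14.32
delta mm [ 94.2  -3.9 213.7] rot [ 0.005  0.    -0.001]
[ 0.00370437 -0.11537834  0.23170093]
```

play_rows(plan=[[0, -0.4, 14.7, 0.0006, 0, 0, 0.1], [0, -0.4, 14.7, 0.0006, 0, 0, 0.1], [0, -0.4, 14.7, 0.0006, 0, 0, 0.1], [0, -0.4, 14.7, 0.0006, 0, 0, 0.1], [0, -0.4, 14.7, 0.0006, 0, 0, 0.1], [0, -0.4, 14.7, 0.0006, 0, 0, 0.1], [0, -0.4, 14.7, 0.0006, 0, 0, 0.1], [0, -0.4, 14.7, 0.0006, 0, 0, 0.1], [12, 0, 12, 0, 0, 0, 0.1], [12, 0, 12, 0, 0, 0, 0.1], [12, 0, 12, 0, 0, 0, 0.1], [12, 0, 12, 0, 0, 0, 0.1], [12, 0, 12, 0, 0, 0, 0.1], [12, 0, 12, 0, 0, 0, 0.1], [12, 0, 12, 0, 0, 0, 0.1], [10, 0, 10, 0, 0, 0, 0.1], [0, 0, 0, 0, 0, 0, 0.1]])

```text
clock: 15.73
eef_pos: [0.5152, 0.0053, 0.0106]
tool_rot: [0.601, 0.702, -0.252, 0.287]
ft_force: [-0.4, -0.4, -0.1]
grip_width: 0.0383
```

```bash
python3 - <<'E'
from h import *
to(mp(.001,-.16,.014),AZ,.785)
print(rel(np.array(get_obs()["eef_pos"])))
E
```

```text
now [0.5152 0.0053 0.0106] F [-0.4 -0.4 -0.1] w 0.0383 q [-0.36  0.79  0.    1.24  0.66  0.9 ] t 15.73
delta mm [ 25.    3.  -29.8] rot [-0.006 -0.002  0.004]
[-0.00204763 -0.19874389  0.01058729]
```

play_rows(plan=[[4.2, 0.5, -5, -0.001, 0, 0.0007, 0.1], [4.2, 0.5, -5, -0.001, 0, 0.0007, 0.1], [4.2, 0.5, -5, -0.001, 0, 0.0007, 0.1], [4.2, 0.5, -5, -0.001, 0, 0.0007, 0.1], [4.2, 0.5, -5, -0.001, 0, 0.0007, 0.1], [4.2, 0.5, -5, -0.001, 0, 0.0007, 0.1], [1.4, 0, -1.4, 0, 0, 0, 0.1], [1.4, 0, -1.4, 0, 0, 0, 0.1], [1.4, 0, -1.4, 0, 0, 0, 0.1], [1.4, 0, -1.4, 0, 0, 0, 0.1], [1.4, 0, -1.4, 0, 0, 0, 0.1], [1.4, 0, -1.4, 0, 0, 0, 0.1], [0, 0, 0, 0, 0, 0, 0.1]])

```text
clock: 16.82
eef_pos: [0.5121, 0.0563, 0.017]
tool_rot: [0.602, 0.701, -0.248, 0.292]
ft_force: [-0.2, -0.5, -0.7]
grip_width: 0.0381
```

play_rows(plan=[[1.4, 0, -1.4, 0, 0, 0, 0.1], [1.4, 0, -1.4, 0, 0, 0, 0.1], [1.4, 0, -1.4, 0, 0, 0, 0.1], [1.4, 0, -1.4, 0, 0, 0, 0.1]])

```text
clock: 17.15
eef_pos: [0.5113, 0.0631, 0.0168]
tool_rot: [0.602, 0.7, -0.248, 0.293]
ft_force: [-1.0, -5.2, -0.1]
grip_width: 0.0387
```

play_rows(plan=[[1.4, 0, -1.4, 0, 0, 0, 0.1], [1.4, 0, -1.4, 0, 0, 0, 0.1], [1.4, 0, -1.4, 0, 0, 0, 0.1], [1.4, 0, -1.4, 0, 0, 0, 0.1]])

```text
clock: 17.48
eef_pos: [0.51, 0.0704, 0.016]
tool_rot: [0.602, 0.7, -0.249, 0.293]
ft_force: [-0.1, -5.2, -3.5]
grip_width: 0.0385
```

```bash
python3 - <<'E'
from h import *
to(mp(.001,-.10,.014),AZ,.785)
print(rel(np.array(get_obs()["eef_pos"])))
c=camera("side"); bottle(c)
x,yy=pix(c,(.50,.09,.1)).astype(int)
cv2.imwrite("pics/c4.png",cv2.resize(c["frame"][yy-75:yy+75,x-100:x+100,::-1],None,fx=3,fy=3))
E
```

```text
now [0.51   0.0704 0.016 ] F [-0.1 -5.2 -3.5] w 0.0385 q [-0.25  0.72 -0.11  1.11  0.7   1.02] t 17.48
delta mm [ 25.1  -1.8 -22.4] rot [ 0.003  0.004 -0.003]
[ 0.0027404  -0.13359421  0.01602083]
20 n [-124. -104.  -82.] lat [-38. -11.]
40 n [-123. -115.  -76.] lat [-38.  -0.]
60 n [-111.  -96.  -60.] lat [-38. -22.]
80 n [-105.  -93.  -55.] lat [-43.  43.]
100 n [-94. -88. -49.] lat [-38.  43.]
120 n [-81. -75.  -3.] lat [-38.  46.]
140 n [-75. -67. -39.] lat [-36.  39.]
160 n [-60. -47. -25.] lat [-13.  21.]
180 n [-43. -32. -17.] lat [-12.  19.]
200 n [-34. -32. -28.] lat [-7. 15.]
```

View pics/c4.png

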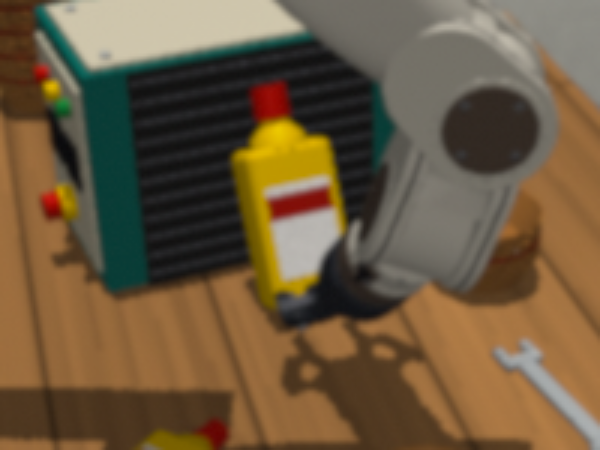

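The crop shows the fingertips at (295,305) pushing the foot in and the cap at (270,100) sliding up the mat. The push is about 5 N, so I'll go on.

play_rows(plan=[[1.4, 0, -1.4, 0, 0, 0, 0.1], [1.4, 0, -1.4, 0, 0, 0, 0.1], [1.4, 0, -1.4, 0, 0, 0, 0.1], [1.4, 0, -1.4, 0, 0, 0, 0.1], [1.4, 0, -1.4, 0, 0, 0, 0.1]])

```text
clock: 17.95
eef_pos: [0.5085, 0.0817, 0.0173]
tool_rot: [0.602, 0.7, -0.248, 0.292]
ft_force: [1.4, -3.5, -1.0]
grip_width: 0.0387
```

play_rows(plan=[[1.4, 0, -1.4, 0, 0, 0, 0.1], [1.4, 0, -1.4, 0, 0, 0, 0.1], [1.4, 0, -1.4, 0, 0, 0, 0.1], [1.4, 0, -1.4, 0, 0, 0, 0.1], [1.4, 0, -1.4, 0, 0, 0, 0.1]])

```text
clock: 18.37
eef_pos: [0.5068, 0.0915, 0.0171]
tool_rot: [0.602, 0.7, -0.248, 0.292]
ft_force: [0.6, -4.3, -1.8]
grip_width: 0.0385
```

```bash
python3 - <<'E'
from h import *
o=get_obs();print(rel(np.array(o["eef_pos"])),o["ft_force"])
c=camera("side"); bottle(c)
E
```

```text
[ 0.00276325 -0.11217775  0.0171135 ] [ 0.56825535 -4.34274527 -1.76078522]
20 n [-101.  -80.  -58.] lat [-38. -35.]
40 n [-104.  -92.  -56.] lat [-38. -13.]
60 n [-93. -82. -48.] lat [-38. -30.]
80 n [-90. -80. -41.] lat [-41.  43.]
100 n [-85. -79. -42.] lat [-37.  43.]
120 n [-74. -69.  -4.] lat [-37.  44.]
140 n [-69. -62. -28.] lat [-36.  41.]
160 n [-59. -47. -28.] lat [-16.  22.]
180 n [-41. -35.  -2.] lat [-12.  18.]
200 n [-35. -31. -14.] lat [-10.  16.]
```

play_rows(plan=[[1.1, 0, -1.1, 0, 0, 0, 0.1], [1.1, 0, -1.1, 0, 0, 0, 0.1], [1.1, 0, -1.1, 0, 0, 0, 0.1], [1.1, 0, -1.1, 0, 0, 0, 0.1], [0, 0, 0, 0, 0, 0, 0.1], [0, 0, 0, 0, 0, 0, 0.1]])

```text
clock: 18.92
eef_pos: [0.5057, 0.0978, 0.0173]
tool_rot: [0.602, 0.701, -0.248, 0.291]
ft_force: [1.4, -1.7, -0.7]
grip_width: 0.0388
```

play_rows(plan=[[1.1, 0, -1.1, 0, 0, 0, 0.1], [1.1, 0, -1.1, 0, 0, 0, 0.1], [1.1, 0, -1.1, 0, 0, 0, 0.1], [1.1, 0, -1.1, 0, 0, 0, 0.1], [0, 0, 0, 0, 0, 0, 0.1], [0, 0, 0, 0, 0, 0, 0.1]])

```text
clock: 19.42
eef_pos: [0.5049, 0.1039, 0.0172]
tool_rot: [0.602, 0.701, -0.248, 0.292]
ft_force: [-0.4, -1.2, -0.3]
grip_width: 0.0383
```

```bash
python3 - <<'E'
from h import *
o=get_obs();print(rel(np.array(o["eef_pos"])),o["ft_force"])
c=camera("side"); bottle(c)
x,yy=pix(c,(.50,.12,.1)).astype(int)
cv2.imwrite("pics/c5.png",cv2.resize(c["frame"][yy-75:yy+75,x-100:x+100,::-1],None,fx=3,fy=3))
E
```

```text
[ 0.0027493  -0.09965538  0.0172435 ] [-0.39451133 -1.23755119 -0.33064326]
20 n [-86. -66. -49.] lat [-38. -35.]
40 n [-88. -75. -45.] lat [-38. -29.]
60 n [-85. -73. -39.] lat [-38. -29.]
80 n [-79. -72. -36.] lat [-38.  42.]
100 n [-77. -73. -39.] lat [-38.  43.]
120 n [-70. -65. -22.] lat [-37.  43.]
140 n [-65. -58. -21.] lat [-36.  41.]
160 n [-56. -45. -26.] lat [-17.  23.]
180 n [-40. -35. -18.] lat [-11.  17.]
200 n [-36. -29.  -6.] lat [-11.  17.]
```

View pics/c5.png

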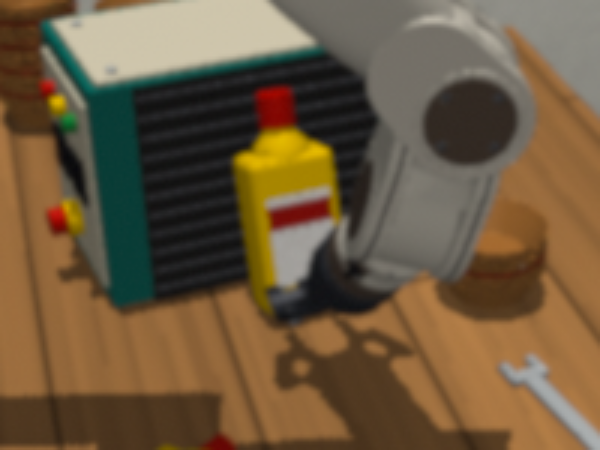

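The crop shows the bottle nearly upright, with its cap at (275,105) close to the mat and the fingertips at its foot (285,300). The push is only about 1 N. I'll keep working the foot in.

play_rows(plan=[[1.1, 0, -1.1, 0, 0, 0, 0.1], [1.1, 0, -1.1, 0, 0, 0, 0.1], [1.1, 0, -1.1, 0, 0, 0, 0.1], [1.1, 0, -1.1, 0, 0, 0, 0.1], [1.1, 0, -1.1, 0, 0, 0, 0.1], [1.1, 0, -1.1, 0, 0, 0, 0.1], [0, 0, 0, 0, 0, 0, 0.1]])

```text
clock: 20.05
eef_pos: [0.5034, 0.1132, 0.0171]
tool_rot: [0.602, 0.701, -0.248, 0.292]
ft_force: [0.3, -2.3, -0.5]
grip_width: 0.0389
```

play_rows(plan=[[1.1, 0, -1.1, 0, 0, 0, 0.1], [1.1, 0, -1.1, 0, 0, 0, 0.1], [1.1, 0, -1.1, 0, 0, 0, 0.1], [1.1, 0, -1.1, 0, 0, 0, 0.1], [0, 0, 0, 0, 0, 0, 0.1]])

```text
clock: 20.47
eef_pos: [0.5025, 0.1193, 0.0171]
tool_rot: [0.602, 0.701, -0.248, 0.292]
ft_force: [0.8, -2.8, -0.7]
grip_width: 0.0382
```

```bash
python3 - <<'E'
from h import *
o=get_obs();print(rel(np.array(o["eef_pos"])),o["ft_force"])
c=camera("side"); bottle(c)
E
```

```text
[ 0.00274166 -0.08409839  0.01712874] [ 0.84238162 -2.80675009 -0.68144889]
0 n [-64. -54. -37.] lat [-37. -35.]
20 n [-74. -52. -36.] lat [-38. -36.]
40 n [-74. -60. -33.] lat [-38. -30.]
60 n [-74. -62. -32.] lat [-38. -29.]
80 n [-69. -65. -30.] lat [-38.  26.]
100 n [-69. -64. -28.] lat [-37.  42.]
120 n [-64. -59. -19.] lat [-37.  41.]
140 n [-60. -54. -13.] lat [-36.  41.]
160 n [-52. -42. -25.] lat [-17.  22.]
180 n [-39. -34. -19.] lat [-12.  18.]
200 n [-36. -29.  -1.] lat [-11.  19.]
```

play_rows(plan=[[1.1, 0, -1.1, 0, 0, 0, 0.1], [1.1, 0, -1.1, 0, 0, 0, 0.1], [1.1, 0, -1.1, 0, 0, 0, 0.1], [1.1, 0, -1.1, 0, 0, 0, 0.1], [1.1, 0, -1.1, 0, 0, 0, 0.1], [1.1, 0, -1.1, 0, 0, 0, 0.1], [0, 0, 0, 0, 0, 0, 0.1]])

```text
clock: 21.1
eef_pos: [0.501, 0.1286, 0.0172]
tool_rot: [0.602, 0.701, -0.248, 0.292]
ft_force: [-0.2, -2.6, -1.7]
grip_width: 0.0383
```

play_rows(plan=[[0.7, 0, -0.7, 0, 0, 0, 0.1], [0.7, 0, -0.7, 0, 0, 0, 0.1], [0.7, 0, -0.7, 0, 0, 0, 0.1], [0, 0, 0, 0, 0, 0, 0.1]])

```text
clock: 21.43
eef_pos: [0.5006, 0.1313, 0.0171]
tool_rot: [0.602, 0.701, -0.248, 0.292]
ft_force: [-1.0, -1.9, -1.1]
grip_width: 0.0387
```

```bash
python3 - <<'E'
from h import *
o=get_obs();print(rel(np.array(o["eef_pos"])),o["ft_force"])
c=camera("side"); bottle(c)
E
```

```text
[ 0.00275229 -0.07194319  0.01709712] [-0.97865003 -1.87465704 -1.09960345]
0 n [-67. -45. -28.] lat [-38. -35.]
20 n [-56. -40. -26.] lat [-38. -36.]
40 n [-67. -51. -28.] lat [-38. -30.]
60 n [-65. -53. -24.] lat [-37. -29.]
80 n [-65. -60. -24.] lat [-38.  22.]
100 n [-65. -59. -20.] lat [-37.  41.]
120 n [-62. -58. -23.] lat [-37.  40.]
140 n [-58. -52. -10.] lat [-36.  41.]
160 n [-52. -42. -26.] lat [-17.  23.]
180 n [-43. -37.  -2.] lat [-12.  15.]
200 n [-41. -30.  -0.] lat [-11.  21.]
```

play_rows(plan=[[0.7, 0, -0.7, 0, 0, 0, 0.1], [0.7, 0, -0.7, 0, 0, 0, 0.1], [0.7, 0, -0.7, 0, 0, 0, 0.1], [0, 0, 0, 0, 0, 0, 0.1]])

```text
clock: 21.82
eef_pos: [0.5002, 0.1343, 0.0171]
tool_rot: [0.602, 0.701, -0.248, 0.292]
ft_force: [0.2, -1.8, -1.1]
grip_width: 0.0387
```

play_rows(plan=[[0.7, 0, -0.7, 0, 0, 0, 0.1], [0.7, 0, -0.7, 0, 0, 0, 0.1], [0, 0, 0, 0, 0, 0, 0.1]])

```text
clock: 22.07
eef_pos: [0.4999, 0.1362, 0.0171]
tool_rot: [0.602, 0.701, -0.248, 0.292]
ft_force: [0.3, -2.9, -1.3]
grip_width: 0.0384
```

play_rows(plan=[[0.7, 0, -0.7, 0, 0, 0, 0.1], [0, 0, 0, 0, 0, 0, 0.1]])

```text
clock: 22.23
eef_pos: [0.4998, 0.1372, 0.0171]
tool_rot: [0.602, 0.701, -0.248, 0.292]
ft_force: [-0.3, -1.6, -1.3]
grip_width: 0.0385
```

play_rows(plan=[[0.7, 0, -0.7, 0, 0, 0, 0.1], [0, 0, 0, 0, 0, 0, 0.1]])

```text
clock: 22.4
eef_pos: [0.4996, 0.1381, 0.0171]
tool_rot: [0.602, 0.701, -0.248, 0.292]
ft_force: [0.4, -1.9, -1.7]
grip_width: 0.0386
```

play_rows(plan=[[0.7, 0, -0.7, 0, 0, 0, 0.1], [0, 0, 0, 0, 0, 0, 0.1]])

```text
clock: 22.57
eef_pos: [0.4995, 0.1391, 0.0171]
tool_rot: [0.602, 0.7, -0.248, 0.292]
ft_force: [0.8, -1.6, -2.5]
grip_width: 0.0386
```

play_rows(plan=[[0.7, 0, -0.7, 0, 0, 0, 0.1], [0, 0, 0, 0, 0, 0, 0.1]])

```text
clock: 22.73
eef_pos: [0.4994, 0.14, 0.0171]
tool_rot: [0.602, 0.7, -0.248, 0.292]
ft_force: [0.5, -2.5, -2.2]
grip_width: 0.0386
```

play_rows(plan=[[0.7, 0, -0.7, 0, 0, 0, 0.1], [0, 0, 0, 0, 0, 0, 0.1]])

```text
clock: 22.9
eef_pos: [0.4992, 0.1411, 0.0171]
tool_rot: [0.602, 0.701, -0.248, 0.292]
ft_force: [0.9, -2.4, -2.3]
grip_width: 0.0386
```

```bash
python3 - <<'E'
from h import *
o=get_obs();print(rel(np.array(o["eef_pos"])),o["ft_force"])
c=camera("side"); bottle(c)
c=camera("top"); print("top");bottle(c)
E
```

```text
[ 0.00277876 -0.06209155  0.01709033] [ 0.89777886 -2.40928665 -2.33683469]
0 n [-59. -46. -21.] lat [-38. -12.]
20 n [-46. -30. -15.] lat [-38. -36.]
40 n [-57. -39. -18.] lat [-38. -29.]
60 n [-60. -49. -16.] lat [-37. -30.]
80 n [-63. -58. -21.] lat [-37.  16.]
100 n [-63. -57. -21.] lat [-37.  36.]
120 n [-62. -58. -17.] lat [-37.  41.]
140 n [-60. -51. -12.] lat [-35.  41.]
160 n [-53. -45. -27.] lat [-16.  21.]
180 n [-50. -44.   1.] lat [-11.  22.]
200 n [-47. -36. -16.] lat [-11.  20.]
top
20 n [-51. -30.  -2.] lat [-39.  73.]
40 n [-51. -31. -17.] lat [-38. -36.]
60 n [-52. -30.  -4.] lat [-39.  63.]
80 n [-54. -33. -14.] lat [-38. -26.]
100 n [-52. -31.   0.] lat [-38.  51.]
120 n [-58. -35.  -0.] lat [-37.  41.]
140 n [-56. -40.  -9.] lat [-35.  42.]
160 n [-49. -41. -18.] lat [-18.  22.]
180 n [-46. -42. -33.] lat [-13.  11.]
200 n [-44. -31. -17.] lat [-11.  17.]
```

play_rows(plan=[[0.7, 0, -0.7, 0, 0, 0, 0.1], [0, 0, 0, 0, 0, 0, 0.1]])

```text
clock: 23.17
eef_pos: [0.4991, 0.142, 0.0171]
tool_rot: [0.602, 0.7, -0.248, 0.292]
ft_force: [0.7, -3.0, -2.1]
grip_width: 0.0383
```

play_rows(plan=[[0.7, 0, -0.7, 0, 0, 0, 0.1], [0, 0, 0, 0, 0, 0, 0.1]])

```text
clock: 23.33
eef_pos: [0.499, 0.143, 0.0171]
tool_rot: [0.602, 0.7, -0.248, 0.292]
ft_force: [0.2, -2.3, -0.7]
grip_width: 0.0387
```

play_rows(plan=[[0.7, 0, -0.7, 0, 0, 0, 0.1], [0, 0, 0, 0, 0, 0, 0.1]])

```text
clock: 23.5
eef_pos: [0.499, 0.1437, 0.0171]
tool_rot: [0.602, 0.7, -0.248, 0.292]
ft_force: [0.4, -3.6, -0.5]
grip_width: 0.038
```

```bash
python3 - <<'E'
from h import *
o=get_obs();print(rel(np.array(o["eef_pos"])),o["ft_force"])
c=camera("side")
x,yy=pix(c,(.50,.14,.1)).astype(int)
cv2.imwrite("pics/c6.png",cv2.resize(c["frame"][yy-75:yy+75,x-100:x+100,::-1],None,fx=3.5,fy=3.5,interpolation=cv2.INTER_CUBIC))
E
```

```text
[ 0.00296079 -0.05943074  0.01712153] [ 0.36422116 -3.63132952 -0.48790151]
```

View pics/c6.png

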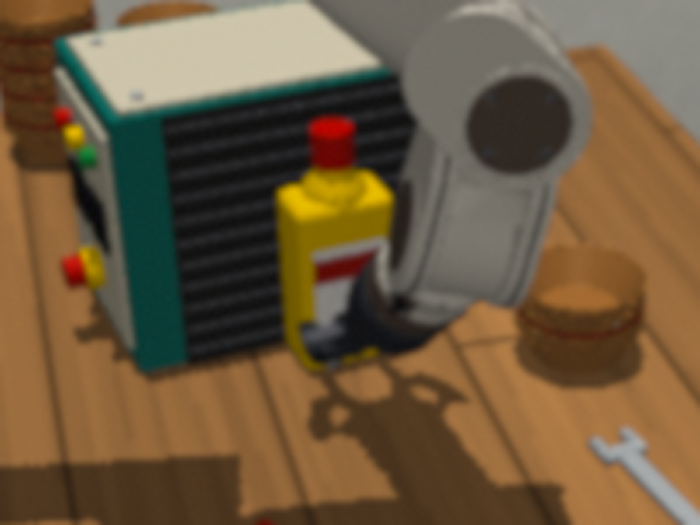

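The crop shows the bottle standing upright against the mat, with the cap at (332,143) and the foot at (335,360). Next I'll back off, look at it free, and raise the fingers to mid-height for the press.

play_rows(plan=[[-1.5, 0, 1.5, 0, 0, 0, 0.1], [-4, 0, 4, 0, 0, 0, 0.1], [-8, 0, 8, 0, 0, 0, 0.1], [-8, 0, -8, 0, 0, 0, 0.1], [-12, 0, -12, 0, 0, 0, 0.1], [-12, 0, -12, 0, 0, 0, 0.1], [0, 0, 0, 0, 0, 0, 0.1]])

```text
clock: 24.13
eef_pos: [0.5035, 0.1252, 0.066]
tool_rot: [0.603, 0.7, -0.246, 0.293]
ft_force: [0.6, -0.4, 0.8]
grip_width: 0.0382
```

```bash
python3 - <<'E'
from h import *
c=camera("side"); bottle(c)
c=camera("top"); print("top");bottle(c)
to(mp(.001,-.072,.062),AZ,.785)
print(rel(np.array(get_obs()["eef_pos"])))
E
```

```text
0 n [-60. -56. -27.] lat [-37.  40.]
20 n [-60. -55. -21.] lat [-37.  41.]
40 n [-58. -47. -14.] lat [-37. -28.]
60 n [-57. -44. -14.] lat [-38. -30.]
80 n [-59. -53. -18.] lat [-37.   0.]
100 n [-59. -52. -15.] lat [-37.   9.]
120 n [-60. -55. -15.] lat [-37.  29.]
140 n [-57. -49.  -5.] lat [-35.  41.]
160 n [-52. -42. -23.] lat [-15.  22.]
180 n [-47. -41.   1.] lat [-11.  33.]
200 n [-46. -34. -15.] lat [-11.  18.]
top
20 n [-45. -22.   2.] lat [-39.  71.]
40 n [-46. -26. -14.] lat [-38. -37.]
60 n [-47. -27.  -1.] lat [-38.  63.]
80 n [-49. -29. -10.] lat [-38. -10.]
100 n [-51. -32.  -0.] lat [-37.  54.]
120 n [-55. -40.  -0.] lat [-37.  46.]
140 n [-53. -37.  -6.] lat [-35.  42.]
160 n [-47. -39. -13.] lat [-16.  21.]
180 n [-44. -41. -23.] lat [-11.  12.]
200 n [-41. -28. -15.] lat [-11.  17.]
now [0.502  0.1251 0.0633] F [ 0.3  0.3 -0. ] w 0.0384 q [-0.16  0.62 -0.16  1.09  0.74  1.14] t 24.23
delta mm [ 5.4 -2.2 -3.6] rot [ 0.004  0.    -0.005]
[ 0.00318482 -0.07833665  0.0633002 ]
```

play_rows(plan=[[2, -0.7, -2, 0.001, 0, 0, 0.1], [2, -0.7, -2, 0.001, 0, 0, 0.1], [2, 0, -2, 0, 0, 0, 0.1], [2, 0, -2, 0, 0, 0, 0.1], [2, 0, -2, 0, 0, 0, 0.1], [1, 0, -1, 0, 0, 0, 0.1], [0, 0, 0, 0, 0, 0, 0.1]])

```text
clock: 24.82
eef_pos: [0.4975, 0.1406, 0.0622]
tool_rot: [0.602, 0.7, -0.249, 0.291]
ft_force: [1.0, 0.3, -0.1]
grip_width: 0.0384
```

play_rows(plan=[[0.7, 0, -0.7, 0, 0, 0, 0.1], [0.7, 0, -0.7, 0, 0, 0, 0.1], [0, 0, 0, 0, 0, 0, 0.1]])

```text
clock: 25.07
eef_pos: [0.4975, 0.1422, 0.0623]
tool_rot: [0.603, 0.7, -0.249, 0.291]
ft_force: [0.2, 0.5, 0.9]
grip_width: 0.0388
```

play_rows(plan=[[0.7, 0, -0.7, 0, 0, 0, 0.1], [0, 0, 0, 0, 0, 0, 0.1]])

```text
clock: 25.23
eef_pos: [0.4973, 0.1431, 0.0623]
tool_rot: [0.603, 0.7, -0.249, 0.291]
ft_force: [0.4, -0.3, -0.1]
grip_width: 0.0385
```

play_rows(plan=[[0.7, 0, -0.7, 0, 0, 0, 0.1], [0, 0, 0, 0, 0, 0, 0.1]])

```text
clock: 25.4
eef_pos: [0.4974, 0.1434, 0.0623]
tool_rot: [0.603, 0.7, -0.249, 0.292]
ft_force: [0.3, -1.9, 1.4]
grip_width: 0.0384
```

play_rows(plan=[[0.7, 0, -0.7, 0, 0, 0, 0.1], [0, 0, 0, 0, 0, 0, 0.1]])

```text
clock: 25.57
eef_pos: [0.4974, 0.1436, 0.0622]
tool_rot: [0.603, 0.7, -0.25, 0.292]
ft_force: [-1.2, -7.5, 2.4]
grip_width: 0.0385
```

play_rows(plan=[[0.5, 0, -0.5, 0, 0, 0, 0.1], [0, 0, 0, 0, 0, 0, 0.1]])

```text
clock: 25.73
eef_pos: [0.4974, 0.1436, 0.0622]
tool_rot: [0.603, 0.699, -0.25, 0.292]
ft_force: [-1.2, -10.8, 3.7]
grip_width: 0.0387
```

play_rows(plan=[[0.3, 0, -0.3, 0, 0, 0, 0.1], [0, 0, 0, 0, 0, 0, 0.1]])

```text
clock: 25.9
eef_pos: [0.4974, 0.1436, 0.0622]
tool_rot: [0.603, 0.699, -0.25, 0.293]
ft_force: [-0.5, -12.7, 5.2]
grip_width: 0.0382
```

play_rows(plan=[[0.4, 0, -0.4, 0, 0, 0, 0.1], [0, 0, 0, 0, 0, 0, 0.1], [0, 0, 0, 0, 0, 0, 0.1], [0, 0, 0, 0, 0, 0, 0.1]])

```text
clock: 26.23
eef_pos: [0.4975, 0.1437, 0.0622]
tool_rot: [0.603, 0.699, -0.25, 0.293]
ft_force: [-1.8, -16.4, 5.7]
grip_width: 0.0386
```

play_rows(plan=[[0, 0, 0, 0, 0, 0, 0.1], [0, 0, 0, 0, 0, 0, 0.1], [0, 0, 0, 0, 0, 0, 0.1], [0, 0, 0, 0, 0, 0, 0.1], [0, 0, 0, 0, 0, 0, 0.1], [0, 0, 0, 0, 0, 0, 0.1], [0, 0, 0, 0, 0, 0, 0.1]])

```text
clock: 26.82
eef_pos: [0.4974, 0.1437, 0.0622]
tool_rot: [0.603, 0.699, -0.25, 0.293]
ft_force: [-2.6, -16.4, 6.1]
grip_width: 0.0388
```

play_rows(plan=[[0, 0, 0, 0, 0, 0, 0.1], [0, 0, 0, 0, 0, 0, 0.1], [0, 0, 0, 0, 0, 0, 0.1], [0, 0, 0, 0, 0, 0, 0.1], [0, 0, 0, 0, 0, 0, 0.1], [0, 0, 0, 0, 0, 0, 0.1], [0, 0, 0, 0, 0, 0, 0.1]])

```text
clock: 27.4
eef_pos: [0.4974, 0.1437, 0.0622]
tool_rot: [0.603, 0.699, -0.25, 0.293]
ft_force: [-2.4, -15.9, 6.6]
grip_width: 0.0383
```

play_rows(plan=[[0, 0, 0, 0, 0, 0, 0.1], [0, 0, 0, 0, 0, 0, 0.1], [0, 0, 0, 0, 0, 0, 0.1], [0, 0, 0, 0, 0, 0, 0.1]])

```text
clock: 27.73
eef_pos: [0.4975, 0.1437, 0.0622]
tool_rot: [0.603, 0.699, -0.25, 0.293]
ft_force: [-1.5, -15.6, 6.6]
grip_width: 0.0385
```

Held at about 16 N for 1.7 s. The 6 N downward component loads the foot and may take up some of the push, so I'll relieve it and hold on at about 17 N.

play_rows(plan=[[-0.4, 0, -0.4, 0, 0, 0, 0.1], [-0.3, 0, -0.3, 0, 0, 0, 0.1], [0, 0, 0, 0, 0, 0, 0.1], [0, 0, 0, 0, 0, 0, 0.1]])

```text
clock: 28.07
eef_pos: [0.4974, 0.1436, 0.0623]
tool_rot: [0.602, 0.699, -0.251, 0.293]
ft_force: [-0.5, -13.2, 1.4]
grip_width: 0.0382
```

play_rows(plan=[[0.3, 0, -0.3, 0, 0, 0, 0.1], [0.2, 0, -0.2, 0, 0, 0, 0.1], [0, 0, 0, 0, 0, 0, 0.1], [0, 0, 0, 0, 0, 0, 0.1]])

```text
clock: 28.4
eef_pos: [0.4974, 0.1437, 0.0623]
tool_rot: [0.602, 0.699, -0.251, 0.294]
ft_force: [-1.0, -16.4, 2.6]
grip_width: 0.0387
```

play_rows(plan=[[0, 0, 0, 0, 0, 0, 0.1], [0, 0, 0, 0, 0, 0, 0.1], [0, 0, 0, 0, 0, 0, 0.1], [0, 0, 0, 0, 0, 0, 0.1], [0, 0, 0, 0, 0, 0, 0.1], [0, 0, 0, 0, 0, 0, 0.1]])

```text
clock: 28.9
eef_pos: [0.4974, 0.1437, 0.0623]
tool_rot: [0.602, 0.699, -0.251, 0.294]
ft_force: [-1.0, -17.6, 2.3]
grip_width: 0.0383
```

play_rows(plan=[[0, 0, 0, 0, 0, 0, 0.1], [0, 0, 0, 0, 0, 0, 0.1], [0, 0, 0, 0, 0, 0, 0.1], [0, 0, 0, 0, 0, 0, 0.1], [0, 0, 0, 0, 0, 0, 0.1], [0, 0, 0, 0, 0, 0, 0.1], [0, 0, 0, 0, 0, 0, 0.1], [0, 0, 0, 0, 0, 0, 0.1], [0, 0, 0, 0, 0, 0, 0.1], [0, 0, 0, 0, 0, 0, 0.1]])

```text
clock: 29.73
eef_pos: [0.4974, 0.1437, 0.0623]
tool_rot: [0.602, 0.699, -0.251, 0.294]
ft_force: [-0.8, -17.1, 2.7]
grip_width: 0.0384
```

Held at about 17 N for 1.3 s. Now I'll let go and back straight away.

play_rows(plan=[[-0.7, 0, 0.7, 0, 0, 0, 0.1], [-1.4, 0, 1.4, 0, 0, 0, 0.1], [-2, 0, 2, 0, 0, 0, 0.1], [-4, 0, 4, 0, 0, 0, 0.1], [-8, 0, 8, 0, 0, 0, 0.1], [-14, 0, 10, 0, 0, 0, 0.1], [-20, 0, 5, 0, 0, 0, 0.1], [-20, 0, 0, 0, 0, 0, 0.1], [-20, 0, 0, 0, 0, 0, 0.1], [-20, 0, 0, 0, 0, 0, 0.1], [-20, 0, 0, 0, 0, 0, 0.1], [0, 0, 0, 0, 0, 0, 0.1], [0, 0, 0, 0, 0, 0, 0.1]])

```text
clock: 30.82
eef_pos: [0.5143, 0.0341, 0.1336]
tool_rot: [0.603, 0.7, -0.248, 0.292]
ft_force: [-0.3, 0.3, -0.5]
grip_width: 0.0386
```

```bash
python3 - <<'E'
from h import *
c=camera("side"); bottle(c); save(c,"s7")
c2=camera("top"); print("top");bottle(c2)
for t in("spanner","stack_tall","stack_short"):
  for r in pinpoint(t,c2)[:1]: print(t,np.round(r["centre"],3))
to((0.5,0,.2))
E
```

```text
0 n [-60. -55. -24.] lat [-37.  38.]
20 n [-60. -55. -21.] lat [-37.  42.]
40 n [-60. -49. -18.] lat [-37.  38.]
60 n [-56. -45. -13.] lat [-38. -29.]
80 n [-60. -54. -19.] lat [-37.  -1.]
100 n [-59. -54. -13.] lat [-37.  40.]
120 n [-60. -56. -15.] lat [-37.  41.]
140 n [-58. -49.  -8.] lat [-35.  42.]
160 n [-52. -42. -23.] lat [-16.  24.]
180 n [-47. -42.  -0.] lat [-11.  31.]
200 n [-44. -33. -13.] lat [-10.  17.]
top
20 n [-44. -21.   1.] lat [-38.  71.]
40 n [-46. -32. -16.] lat [-38. -36.]
60 n [-48. -28.   0.] lat [-38.  63.]
80 n [-49. -28.  -9.] lat [-38. -22.]
100 n [-49. -28.  -6.] lat [-37.  51.]
120 n [-55. -42.  -5.] lat [-37.  40.]
140 n [-54. -37.  -6.] lat [-35.  42.]
160 n [-48. -39. -12.] lat [-16.  21.]
180 n [-43. -41. -30.] lat [-13.  13.]
200 n [-41. -28. -15.] lat [-11.  17.]
spanner [ 0.682 -0.101  0.002]
stack_tall [ 0.683  0.116 -0.   ]
now [0.5127 0.0357 0.1325] F [-0.5  1.   0.4] w 0.0387 q [-0.31  0.61  0.03  1.42  0.68  0.95] t 31.07
delta mm [-71.3 -17.9 -24.2] rot [0. 0. 0.]
```

View pics/s7.png

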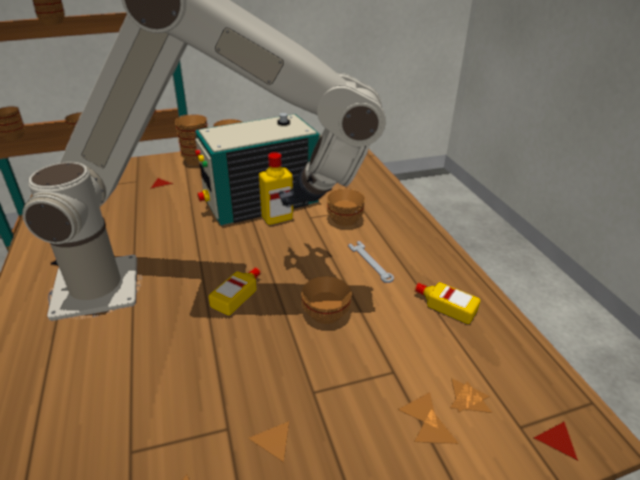

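The side picture shows the bottle upright on the mat at (277,195). Both bowl stacks, at (345,207) and (326,302), and the spanner at (370,262) are where they were. The arm is clear, so I'm handing in.

```bash
python3 -c "
from workcell import *
print(job_done())"
```

```text
the job is handed in; nothing more can be done
None
```

The large oil bottle is standing upright again with its broad side against the mat, about 2 mm off the middle, and the job is handed in at about 31 s on the clock.

- **Standing it up:** I pinched the cap and tipped the bottle to about 60° about its foot edge. I then drew the cap to the mat, let go, and pushed the foot in with the half-open fingertips at 1–5 N until it stood. When I checked the foot's height, at about 60° just short of the mat, it was on the bench.
- **Pressing home:** I pushed at about 16 N for 1.7 s. The tool was also bearing down about 6 N, so I relieved that and pushed at about 17 N for another 1.3 s. The highest push I read was 17.6 N. I read only the force at the wrist, so the force at the mat was less by whatever the foot dragged.
- **Cap against the mat:** while I was creeping to first contact, the wrist force briefly reached about 15 N, still under the 20 N limit.

**Last checks:**
- **Bottle:** the side camera put its outer face about 56–60 mm from the mat plane at every height, against 56 mm if flush. The top camera read less low down, where its view was obscured.
- **Bystanders:** the networks put the spanner within 2 mm and the tall stack within 3 mm of where they started. They missed the short stack in that last picture, but by eye it had not moved.
- **Arm:** it was clear, with no load on it.

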